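# Draw the flanged collar off the arbor and store it in its covered pocket

## Robot

A 7-joint arm with a two-finger parallel gripper is mounted at the origin on a cart in front of the work surface, level with it; the furniture and walls round the work are solid. World frame = base frame: x ahead of the robot, y to its left, z up, the work surface at z = 0. Lengths are in m, angles in rad, forces in N, time in s.
With the tool pointing down it reaches from about 0.35 to 0.9 m from the base axis. Payload 8.1 kg.
Tool frame: the origin (TCP) lies at the very end of the fingers, on their centre line; the grasp point (between the pads) lies 19 mm behind it; z points along the fingers, y is the line along which they close (so a half turn about z gives the same grasp; the last joint's range is limited). The gripper opens to 92 mm and grips with 3 to 60 N. Pads are 19 mm wide; open, the fingers measure 130 mm over their backs; the gripper's body (75 mm by 190 mm) begins 47 mm behind the grasp point.
Start: joints at [1.194, 0.434, 0.025, 1.573, -0.012, 1.134, -0.075], TCP at [0.169, -0.602, 0.227] pointing down, gripper open.
Joint ranges: [-2.62, 2.62], [-0.44, 2.09], [-1.27, 1.32], [0.08, 2.57], [-1.32, 4.46], [0.12, 2], [-2.74, 2.74]. Speed limits (rad/s): [2.22, 2.22, 3.01, 3.01, 3.14, 3.14, 3.14].

## Interface

Orientations are given as a rotation vector (axis times angle).
In Python, from cell import arm gives the robot as it stands.
- The arm moves only by the shell command python3 -m pendant 'ROWS' [FORCE]. ROWS is a JSON object of lists of equal length, an entry for each row: "slide": the shift along the tool's x, y, z in units of 0.3 m (1.0 is 0.3 m), a list of three; "dr": the turn, a rotation vector about the tool's x, y, z in units of 0.12 rad (1.0 is 0.12 rad), a list of three; "claw": the opening, from 0 (shut) to 1 (fully open). In form: {"slide": [[tx, ty, tz], ...], "dr": [[ax, ay, az], ...], "claw": [claw, ...]}. A call has 1 to 10 rows; each row shifts and turns the commanded pose from where the row before left it, along the tool's axes as they then stand; what a row does not reach is not made up. A row lasts 1/10 s, in which the tool goes at most 50 mm and 8.59 degrees, less where a joint would pass 70% of its speed; a pose out of reach is approached as far as the arm can. A call with a number of a shift or a turn outside -1 to 1 is refused whole. A call with a gripper value outside its range is refused whole. The fingers move at their own pace and stop on an object; FORCE is the grip in N (left out, the last holds). Time passes only in rows, so rows that do not move let the fingers close. It gives the time, the measured TCP pose, the force, the opening and the grip force at its end, in the units of the state.
- arm.observe(): the state, without advancing time (a new reading comes with each control period).
- arm.get_image(name): name is "side" or "top"; returns the picture (420x560x3 uint8, red, green, blue); there is no depth.
- arm.calibration(name): a dict with "K" (3x3 intrinsics, pixels), "xyz" and "orientation" of the camera in the world. Camera axes: x right, y up, looking along -z (the intrinsics and any distortion apply to the point x, -y, -z); pixel columns grow to the right and rows downward; lengths in m; the calibration is good to about 2 mm. A picture is of the moment at which its call begins. calibration takes no time and is no camera call.
- arm.sign_off(): hands the job in; it is judged then, once.
The state is a dict: "clock": time; "joints": joint angles; "dq": joint speeds; "joint_efforts": joint torques, N m; "position": TCP position; "ee_rot": TCP orientation; "force": force on the tool from outside, world axes, zero at the start; "ft_torque": the same for the moment, N m; "width": opening from 0.0 (shut) to 1.0 (fully open); "gripper_force": force on a finger pad.
Only numpy, scipy, OpenCV 4.12 (cv2) and the standard library are available. Lean on these libraries where they do the work, as an engineer would, in place of code of your own. Each camera call takes 0.05 s, during which the arm holds its last target. There are 200 camera calls.

## Task

Swing the orange cover of the grey storage block fully aside and slide the flanged aluminium collar off the open end of the shaft. Lay the collar flange-down on the blue mat and let go of it, then take it again by its barrel and seat it flange-down, fully home, in the block's round pocket, with the cover left open. Leave the loupe, specimen, bottle, tube and small carton where they stand.

Things in the scene. Friction and masses are not known exactly. Their poses are not given: they have to be found in the camera images.
- arbor: Fixed green pedestal with a horizontal steel shaft, 18 mm diameter, axis 100 mm above the bench along body x. The shaft leaves the pedestal at x +50 mm; its open end is at x -60 mm and faces the robot within about 0.6 rad (yaw 0). Pedestal x 50 to 95, y +-25, 125 mm high; foot x 30 to 106, y +-45, 12 mm high (bolts to 18). Origin on the bench.
- shaft_tip (a point): Centre of the shaft's free end, 100 mm above the bench; axes as the arbor's.
- collar: Aluminium collar, 0.1-0.21 kg: flange 60 mm dia x 8; barrel 44 mm dia x 30; bore 26 through. Origin: centre of the flange's outer face; z along the bore, flange to barrel (flange 0-8, barrel 8-38 mm). Starts hanging loose on the shaft, axis 4 mm below the shaft's, z to the arbor's +x (flange to the open end). Set down on its flange rim less than 55 deg from flat, it falls flat on the flange.
- block: Fixed grey plastic block 90 (x) x 120 (y) x 30 mm high, origin under its centre. Round pocket, 64 mm diameter, 8 mm deep, in its top, centred at x 0, y -15 mm. The orange cover turns on its top.
- pocket (a point): Centre of the pocket's floor, 22 mm above the bench, 8 mm below the block's top.
- cover_pivot (a point): Axis (vertical) of the cover's pivot screw, at block x 0, y +43 mm, at the height of the cover's underside (31 mm above the bench).
- cover (a joint): Angle (rad) of the orange flat cover, 4 mm thick, disc 72 mm diameter centred 58 mm from the pivot: 0 = over the pocket, grows as it swings clockwise seen from above (to the block's -x), stop at 1.9 = fully aside. Starts at 0 to 0.25, stays where left; about 0.6 N at the knob moves it.
- cover_knob (a point): Centre of the top of the cover's upright black knob post: 12 mm diameter, 28 mm high above the cover (an 18 mm steel foot ring covers its lowest 2.5 mm), post top 63 mm above the bench, 70 mm from the pivot axis, on the line through the disc's centre.
- mat: Fixed firm blue mat with a thin yellow border, 130 x 130 x 4 mm, origin under its centre (its top is 4 mm above the bench).
- loupe: Bystander: black eye loupe, 37 mm diameter, 31 mm high, origin under its centre.
- red_specimen: Bystander: dark red mounted specimen, 30 mm diameter, 15 mm high, origin under its centre.
- dropper_bottle: Bystander: brown dropper bottle, 29 mm diameter, 90 mm high, origin under its centre.
- objective_tube: Bystander: clear tube with black cap, 36 mm diameter, 58 mm high, origin under its centre.
- fuse_box: Bystander: small white and red carton 42 x 62 x 22 mm, origin under its centre.
Things that resemble listed ones, but are neither listed nor needed, are in the scene too. Leave any black, brown or green look-alike of the collar alone.

How it is judged:
On the way:
1. the collar, off the shaft, lies flat on its flange on the mat, let go and at rest (x of collar in the frame of mat between -0.055 and 0.055 m and y of collar in the frame of mat between -0.055 and 0.055 m and z of collar in the frame of mat below 0.008 m and angle between collar's own z axis and vertical below 0.1 rad and contact force between collar and the fingers below 0.1 N and linear speed of collar below 0.03 m/s), for 0.2 s.
At the end, for the whole second after the job is handed in: The collar rests flange-down on the floor of the pocket (centred within 5 mm, within 3 mm of the floor, tilted less than 0.06 rad), still and let go, and the cover stands open by more than 1.4 rad (horizontal distance between collar and pocket below 0.005 m and z of collar in the frame of pocket below 0.003 m and angle between collar's own z axis and vertical below 0.06 rad and linear speed of collar below 0.02 m/s and value of joint cover above 1.4 rad); the robot touches nothing.
It fails at once if a bystander is knocked or moved more than 25 mm (distance of any of loupe, red_specimen, dropper_bottle, objective_tube, fuse_box from where it was at the start of the episode above 0.025 m or angle between any of dropper_bottle, objective_tube's own z axis and vertical above 0.5 rad).
It also fails if it takes over 72 s, if anything falls off the work surface, if the arm or the gripper's body presses on something with over 40 N, if the wrist force passes 120 N, or if a joint passes its speed limit or range.

## Working session

There is one attempt and no reset: what is moved stays moved. The work goes in short steps, Python scripts to look and compute and a shell command to move; the robot and the scene stay as the last step left them, time stands still between calls to the robot, and variables do not carry over. Pictures are saved under pics/ and viewed, at most 10 in all, crops included, and the job is handed in when it is done.

```bash
ls; mkdir -p pics
python3 - <<'E'
from cell import arm
import cv2,json
for n in("side","top"):
    im=arm.get_image(n); cv2.imwrite(f"pics/{n}0.png",im[:,:,::-1]); print(n,arm.calibration(n))
print(arm.observe())
E
```

```text
pics
side {'K': array([[533.41594105,   0.        , 276.53457716],
       [  0.        , 533.41594105, 216.03704515],
       [  0.        ,   0.        ,   1.        ]]), 'xyz': array([ 0.31243356, -1.27144807,  0.8792914 ]), 'orientation': array([ 0.99300305, -0.07611304, -0.18246471])}
top {'K': array([[492.83516696,   0.        , 279.53083464],
       [  0.        , 492.83516696, 210.1106627 ],
       [  0.        ,   0.        ,   1.        ]]), 'xyz': array([ 0.16846577, -0.09675211,  1.59197634]), 'orientation': array([ 0.18472493, -0.17828985, -1.55766347])}
{'clock': 0.1, 'joints': array([ 1.19441788,  0.43516876,  0.02500032,  1.57400317, -0.01159693,
        1.13398552, -0.07511774]), 'dq': array([ 0.00168318, -0.00074973,  0.00045132, -0.00293596,  0.0003574 ,
       -0.00075486,  0.00150838]), 'joint_efforts': array([ 3.52161143e-03, -6.69125962e+01,  9.88283157e-01, -3.15147364e+01,
       -6.04166323e-02,  3.73048335e-02,  3.54353278e-05]), 'position': array([ 0.16879267, -0.60130516,  0.22601529]), 'ee_rot': array([-3.11086070e+00, -4.28348867e-01,  5.26042723e-04]), 'force': array([ 0.3096281 ,  0.58695776, -0.5336097 ]), 'ft_torque': array([-0.0154106 , -0.00530217, -0.0434644 ]), 'gripper_force': 0.0, 'width': 1.0012031665628098}
```

View pics/top0.png

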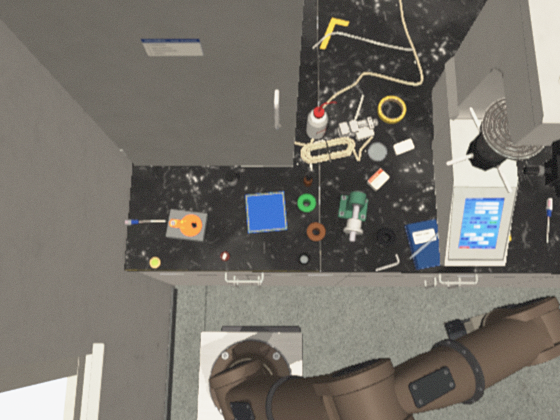

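View pics/side0.png

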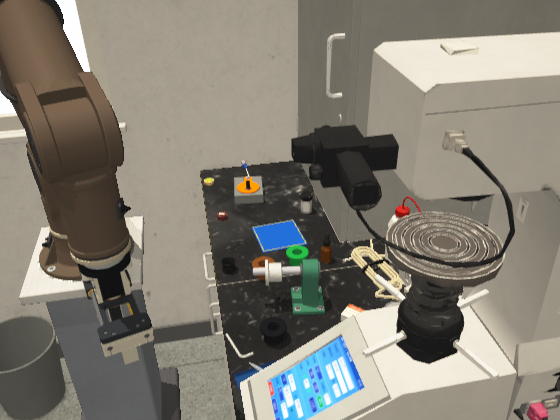

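The top view shows the block at (186,225), mat (266,212), arbor (353,215) with the collar near (353,222). Look-alikes: green ring (306,203), brown ring (316,232), black ring (385,236) – rejected. The candidate collar is silvery, on the shaft at side (272,272). Next: a close crop and measurements.

```bash
cat > h.py <<'E'
import numpy as np, cv2
from scipy.spatial.transform import Rotation as R
from cell import arm
def cam(n):
    c=arm.calibration(n); return c["K"],c["xyz"],R.from_rotvec(c["orientation"])
def ray(n,p):
    K,o,r=cam(n); d=np.linalg.inv(K)@[p[0],p[1],1]; d=r.apply([d[0],-d[1],-d[2]]); return o,d/np.linalg.norm(d)
def onz(n,p,z):
    o,d=ray(n,p); return o+d*(z-o[2])/d[2]
def proj(n,P):
    K,o,r=cam(n); q=r.inv().apply(np.array(P)-o); q=K@[q[0],-q[1],-q[2]]; return q[:2]/q[2]
def tri(p,q):
    (a,d),(b,e)=ray("top",p),ray("side",q)
    s=np.linalg.lstsq(np.c_[d,-e],b-a,rcond=None)[0]; x,y=a+s[0]*d,b+s[1]*e
    return (x+y)/2,np.linalg.norm(x-y)
def blobs(im,lo,hi,amin=15):
    m=cv2.inRange(cv2.cvtColor(im,cv2.COLOR_RGB2HSV),np.array(lo),np.array(hi))
    cs=cv2.findContours(m,cv2.RETR_EXTERNAL,cv2.CHAIN_APPROX_NONE)[0]
    return sorted([c for c in cs if cv2.contourArea(c)>amin],key=cv2.contourArea,reverse=True)
E
python3 - <<'E'
from h import *
T=cv2.imread("pics/top0.png")[:,:,::-1].copy(); S=cv2.imread("pics/side0.png")[:,:,::-1].copy()
a=cv2.resize(T[178:248,325:385],None,fx=6,fy=6,interpolation=cv2.INTER_CUBIC)
b=cv2.resize(T[195:250,155:221],None,fx=6,fy=6,interpolation=cv2.INTER_CUBIC)
c=cv2.resize(S[245:325,240:340],None,fx=6,fy=6,interpolation=cv2.INTER_CUBIC)[:, :]
W=np.zeros((600,800,3),np.uint8)
a=cv2.resize(a,(260,303));b=cv2.resize(b,(330,275));c=cv2.resize(c,(460,368))
W[:303,:260]=a;W[310:585,:330]=b;W[:368,335:795]=c
cv2.imwrite("pics/crop0.png",W[:,:,::-1])
for nm,im,n in(("top",T,"top"),("side",S,"side")):
  for col,lo,hi,z in(("blue",(105,150,90),(120,255,255),.004),("orange",(8,200,150),(20,255,255),.035),("green",(70,60,30),(90,255,160),.1)):
    for k in blobs(im,lo,hi)[:3]:
        r=cv2.minAreaRect(k); print(nm,col,np.round(r[0],1),np.round(r[1],1),round(r[2]),cv2.contourArea(k),onz(n,r[0],z).round(4))
        if col=="blue" or col=="green": print(np.array([onz(n,p,z)[:2] for p in cv2.boxPoints(r)]).round(3).tolist())
for nm,p,h in(("loupe",(304,259),.031),("red",(224,256),.015),("brownring",(316,232),.03),("bottle",(307,180),.09),("fuse",(378,179),.022),("black",(385,236),.03),("green",(306,203),.03),("jar",(317,120),.0)): print(nm,onz("top",p,h).round(3))
E
```

```text
top blue [265.8 211.7] [33.4 34.1] 86 1051.0 [ 0.5369 -0.0436  0.004 ]
[[0.589, 0.018], [0.599, -0.095], [0.485, -0.104], [0.476, 0.007]]
top blue [427.  253.8] [23.1 25.1] 79 339.0 [ 0.3996 -0.5675  0.004 ]
[[0.428, -0.522], [0.445, -0.603], [0.371, -0.613], [0.355, -0.532]]
top blue [422.8 231.7] [20.1 29.3] 76 119.0 [ 0.4724 -0.5585  0.004 ]
[[0.493, -0.505], [0.517, -0.6], [0.452, -0.612], [0.428, -0.517]]
top green [353.1 205.6] [28.2 28.4] 6 400.5 [ 0.5355 -0.3186  0.1   ]
[[0.495, -0.269], [0.586, -0.281], [0.576, -0.369], [0.486, -0.356]]
side blue [278.7 234.9] [24.3 45.9] 79 868.0 [ 0.5358 -0.044   0.004 ]
[[0.472, 0.01], [0.611, 0.026], [0.596, -0.095], [0.467, -0.108]]
side blue [349.7 362.4] [55.4  5.9] 67 186.5 [ 0.5928 -0.5358  0.004 ]
[[0.584, -0.463], [0.598, -0.459], [0.601, -0.602], [0.588, -0.605]]
side blue [244.  374.4] [12.3 24.1] 49 106.0 [ 0.3696 -0.5219  0.004 ]
[[0.342, -0.525], [0.385, -0.491], [0.398, -0.519], [0.355, -0.552]]
side orange [246.9 186.3] [17.8 18.3] 48 189.5 [0.4805 0.1983 0.035 ]
side green [306.6 286.5] [56.2 32.3] 86 1181.0 [ 0.5338 -0.3882  0.1   ]
[[0.515, -0.284], [0.592, -0.292], [0.55, -0.479], [0.483, -0.472]]
loupe [ 0.377 -0.168  0.031]
red [0.387 0.089 0.015]
brownring [ 0.465 -0.207  0.03 ]
bottle [ 0.621 -0.176  0.09 ]
fuse [ 0.646 -0.415  0.022]
black [ 0.453 -0.429  0.03 ]
green [ 0.561 -0.176  0.03 ]
jar [ 0.865 -0.217  0.   ]
```

View pics/crop0.png

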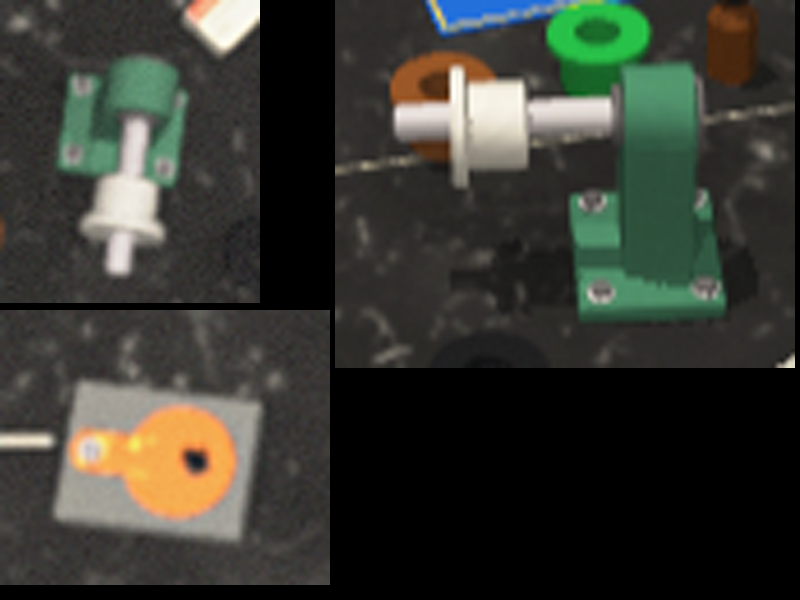

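The crop confirms the pale metal collar on the shaft (flange toward the free end: flange at side (267,272), tip (253,271); top flange (353,230), tip (352,241)). The cover is almost closed, with the knob at top (194,225) and the pivot at (173,223). I'll triangulate these.

Run:
```python
from h import *
T=lambda u,v:(325+u*60/260,178+v*70/303)
B=lambda u,v:(155+u/5,195+(v-310)/5)
S=lambda u,v:(240+(u-335)/4.6,245+v/4.6)
for n,t,s in(("tip",T(118,268),S(397,122)),("flange",T(121,228),S(459,126)),("barrelend",T(130,183),S(527,124)),("shaft@ped",T(133,122),S(612,116))):
    p,e=tri(t,s); print(n,p.round(4),round(e,4))
print("tip on z=.1",onz("top",T(118,270),.1).round(4),"shaftped",onz("top",T(133.5,122),.109).round(4))
c=[onz("top",B(*q),.03)[:2] for q in((80,382),(262,403),(241,540),(55,520))]
c=np.array(c); print("block corners",c.round(3).tolist(),"sides",np.linalg.norm(c-np.roll(c,-1,0),axis=1).round(3),"ctr",c.mean(0).round(4))
ydir=(c[0]+c[3]-c[1]-c[2]); ydir/=np.linalg.norm(ydir); xdir=np.array([ydir[1],-ydir[0]]); print("x",xdir,"y",ydir,"yaw",np.arctan2(xdir[1],xdir[0]))
C=c.mean(0); pv=C+.043*ydir; print("pivot",pv,"seen",onz("top",B(91,450),.037)[:2],"pocket",C-.015*ydir)
k=onz("top",B(195,458),.063)[:2]; print("knob",k,"r",np.linalg.norm(k-pv)); d=k-pv; print("angle",np.arctan2(-d@xdir,-d@ydir))
for a in(.1,.6,1.1,1.6,1.9): print(a,(pv+.07*(-np.cos(a)*ydir-np.sin(a)*xdir)).round(4))
s=arm.observe(); print(R.from_rotvec(s["ee_rot"]).as_matrix().round(3))
```

```text
tip [ 0.4264 -0.3127  0.1015] 0.001
flange [ 0.4568 -0.3164  0.0965] 0.0
barrelend [ 0.4898 -0.3236  0.0977] 0.001
shaft@ped [ 0.5337 -0.3269  0.0983] 0.0008
tip on z=.1 [ 0.4258 -0.3129  0.1   ] shaftped [ 0.5315 -0.3256  0.109 ]
block corners [[0.537, 0.265], [0.524, 0.145], [0.433, 0.155], [0.446, 0.276]] sides [0.12  0.091 0.121 0.092] ctr [0.4849 0.2102]
x [ 0.99424251 -0.10715327] y [0.10715327 0.99424251] yaw -0.10735939388525526
pivot [0.48949633 0.25292212] seen [0.4903361  0.25332483] pocket [0.48328144 0.19525605]
knob [0.48012409 0.18125392] r 0.07227842121310281
angle 0.022675367388894464
0.1 [0.4751 0.1844]
0.6 [0.444  0.1997]
1.1 [0.4241 0.228 ]
1.6 [0.4201 0.2625]
1.9 [0.4261 0.2825]
[[ 0.963  0.27  -0.001]
 [ 0.27  -0.963  0.001]
 [-0.    -0.001 -1.   ]]
```

Everything agrees with the given sizes (block 120×91, knob radius 72, shaft height 0.10, arbor yaw ≈ -0.127). Moving to above the knob.

```bash
python3 -m pendant '{"slide":[[0.085,-0.112,0],[0.085,-0.112,0],[0.085,-0.112,0],[0.085,-0.112,0],[0.085,-0.112,0],[0.085,-0.112,0],[0.085,-0.112,0],[0.085,-0.112,0],[0.085,-0.112,0],[0.085,-0.112,0]],"dr":[[0,0,0],[0,0,0],[0,0,0],[0,0,0],[0,0,0],[0,0,0],[0,0,0],[0,0,0],[0,0,0],[0,0,0]],"claw":[0.5,0.5,0.5,0.5,0.5,0.5,0.5,0.5,0.5,0.5]}' 15
python3 -m pendant '{"slide":[[0.085,-0.112,0],[0.085,-0.112,0],[0.085,-0.112,0],[0.085,-0.112,0],[0.085,-0.112,0],[0.085,-0.112,0],[0.085,-0.112,0],[0.085,-0.112,0],[0.085,-0.112,0],[0.085,-0.112,0]],"dr":[[0,0,0],[0,0,0],[0,0,0],[0,0,0],[0,0,0],[0,0,0],[0,0,0],[0,0,0],[0,0,0],[0,0,0]],"claw":[0.5,0.5,0.5,0.5,0.5,0.5,0.5,0.5,0.5,0.5]}' 15
python3 -m pendant '{"slide":[[0,0,0],[0,0,0]],"dr":[[0,0,0],[0,0,0]],"claw":[0.5,0.5]}'
cat > to.py <<'E'
import sys
from h import *
s=arm.observe(); M=R.from_rotvec(s["ee_rot"]).as_matrix()
print("pos",s["position"].round(4),"tx",M[:,0].round(3),"ty",M[:,1].round(3),"tz",M[:,2].round(3),"q",s["joints"].round(2),"t",round(s["clock"],2),"F",s["force"].round(1))
if len(sys.argv)>3:
    d=np.array(list(map(float,sys.argv[1:4])))-s["position"]; print("delta units/0.3:",(M.T@d/.3).round(4),"dist",np.linalg.norm(d).round(4))
E
python3 to.py .480 .181 .043
```

```text
clock: 1.1
position: [0.3237, -0.2076, 0.2267]
ee_rot: [3.112, 0.428, -0.0]
force: [0.7, -0.3, -0.3]
width: 0.502
gripper_force: 0.0
clock: 2.1
position: [0.4786, 0.1845, 0.2264]
ee_rot: [3.112, 0.428, -0.001]
force: [0.5, -0.8, 0.0]
width: 0.501
gripper_force: 0.0
clock: 2.3
position: [0.4779, 0.1839, 0.2261]
ee_rot: [-3.112, -0.432, 0.002]
force: [0.1, -0.1, -0.3]
width: 0.502
gripper_force: 0.0
pos [0.4779 0.1839 0.2261] tx [ 0.962  0.272 -0.001] ty [ 0.272 -0.962 -0.   ] tz [-0.001 -0.    -1.   ] q [-0.    0.32 -0.6   1.81  0.2   1.08 -1.96] t 2.3 F [ 0.1 -0.1 -0.3]
delta units/0.3: [0.0048 0.0114 0.6103] dist 0.1831
```

```bash
python3 -m pendant '{"slide":[[0.005,0.011,0.12],[0,0,0.12],[0,0,0.12],[0,0,0.12],[0,0,0.09],[0,0,0.04],[0,0,0],[0,0,0],[0,0,0],[0,0,0]],"dr":[[0,0,0],[0,0,0],[0,0,0],[0,0,0],[0,0,0],[0,0,0],[0,0,0],[0,0,0],[0,0,0],[0,0,0]],"claw":[0.5,0.5,0.5,0.5,0.5,0.5,0.5,0,0,0]}' 15
python3 -m pendant '{"slide":[[0,0,0],[0,0,0],[0,0,0],[0,0,0]],"dr":[[0,0,0],[0,0,0],[0,0,0],[0,0,0]],"claw":[0,0,0,0]}'
python3 - <<'E'
from h import *
s=arm.observe(); M=R.from_rotvec(s["ee_rot"]).as_matrix(); p=s["position"]; print(p,s["width"]*92)
pv=np.array([.4898,.2531]); x=np.array([.99424,-.10715]);y=np.array([.10715,.99424])
d=p[:2]-pv; r=np.linalg.norm(d); a0=np.arctan2(-d@x,-d@y); print(r,a0)
prev=p[:2]
for a in np.linspace(a0,1.87,17)[1:]:
    q=pv+.07*(-np.cos(a)*y-np.sin(a)*x); w=np.r_[q-prev,0]; print(round(a,2),(M.T@w/.3).round(3)[:2]); prev=q
E
```

```text
clock: 3.3
position: [0.4816, 0.1809, 0.045]
ee_rot: [-3.111, -0.428, -0.004]
force: [0.4, 10.8, -1.2]
width: 0.288
gripper_force: 6.1
clock: 3.7
position: [0.4802, 0.1879, 0.0451]
ee_rot: [-3.102, -0.436, -0.006]
force: [-5.4, 21.1, -4.7]
width: 0.122
gripper_force: 15.0
[0.48018778 0.18788164 0.04508664] 11.24353934316562
0.06592290210751289 0.038975306402212466
0.15 [-0.029 -0.   ]
0.27 [-0.022 -0.015]
0.38 [-0.02  -0.017]
0.5 [-0.018 -0.02 ]
0.61 [-0.016 -0.022]
0.73 [-0.013 -0.023]
0.84 [-0.01  -0.025]
0.95 [-0.008 -0.026]
1.07 [-0.005 -0.026]
1.18 [-0.002 -0.027]
1.3 [ 0.002 -0.027]
1.41 [ 0.005 -0.026]
1.53 [ 0.008 -0.026]
1.64 [ 0.01  -0.025]
1.76 [ 0.013 -0.023]
1.87 [ 0.016 -0.022]
```

The knob is held (11 mm ≈ 12 mm) but the grip pulls sideways about 7 mm off my estimate; I'll relieve that, then follow the arc.

```bash
python3 -m pendant '{"slide":[[0,-0.02,0],[-0.026,-0.007,0],[-0.022,-0.015,0],[-0.02,-0.017,0],[-0.018,-0.02,0],[-0.016,-0.022,0],[-0.013,-0.023,0],[0,0,0]],"dr":[[0,0,0],[0,0,0],[0,0,0],[0,0,0],[0,0,0],[0,0,0],[0,0,0],[0,0,0]],"claw":[0,0,0,0,0,0,0,0]}'
python3 to.py
```

```text
clock: 4.5
position: [0.4367, 0.2066, 0.0444]
ee_rot: [3.111, 0.429, 0.0]
force: [-1.0, -2.3, 9.1]
width: 0.123
gripper_force: 15.0
pos [0.4367 0.2066 0.0444] tx [ 0.963  0.271 -0.   ] ty [ 0.271 -0.963  0.001] tz [ 0.    -0.001 -1.   ] q [-0.18  0.51 -0.5   2.07  0.39  0.65 -2.24] t 4.5 F [-1.  -2.3  9.1]
```

```bash
python3 -m pendant '{"slide":[[-0.01,-0.025,-0.006],[-0.008,-0.026,0],[-0.005,-0.026,0],[-0.002,-0.027,0],[0.002,-0.027,0],[0.005,-0.026,0],[0.008,-0.026,0],[0.01,-0.025,0],[0.013,-0.023,0],[0,0,0]],"dr":[[0,0,0],[0,0,0],[0,0,0],[0,0,0],[0,0,0],[0,0,0],[0,0,0],[0,0,0],[0,0,0],[0,0,0]],"claw":[0,0,0,0,0,0,0,0,0,0]}'
python3 to.py
```

```text
clock: 5.5
position: [0.4216, 0.2763, 0.0451]
ee_rot: [-3.111, -0.431, 0.002]
force: [-5.3, 1.2, -8.1]
width: 0.122
gripper_force: 15.0
pos [0.4216 0.2763 0.0451] tx [ 0.962  0.272 -0.001] ty [ 0.272 -0.962 -0.001] tz [-0.001  0.001 -1.   ] q [-0.32  0.53 -0.49  2.02  0.39  0.68 -2.36] t 5.5 F [-5.3  1.2 -8.1]
```

```bash
python3 -m pendant '{"slide":[[0.015,-0.022,0],[0.01,-0.012,0],[0,0,0],[0,0,0],[0,0,0],[0,0,-0.08],[0,0,-0.14],[0,0,-0.14],[0,0,-0.14],[0,0,-0.14]],"dr":[[0,0,0],[0,0,0],[0,0,0],[0,0,0],[0,0,0],[0,0,0],[0,0,0],[0,0,0],[0,0,0],[0,0,0]],"claw":[0,0,0.5,0.5,0.5,0.5,0.5,0.5,0.5,0.5]}'
python3 to.py
python3 - <<'E'
from h import *
u=np.array([.992,-.126]);u/=np.linalg.norm(u)
t=np.array([.4264,-.3128]); print("grasp",t+u*.056,"turn",)
E
```

```text
clock: 6.5
position: [0.4272, 0.2862, 0.2399]
ee_rot: [-3.112, -0.428, -0.003]
force: [1.5, 1.2, -0.4]
width: 0.501
gripper_force: 0.0
pos [0.4272 0.2862 0.2399] tx [0.963 0.27  0.002] ty [ 0.27  -0.963 -0.   ] tz [ 0.002  0.001 -1.   ] q [-0.22  0.31 -0.6   1.78  0.19  1.11 -2.18] t 6.5 F [ 1.5  1.2 -0.4]
grasp [ 0.48195367 -0.31985621] turn
```

```bash
python3 -m pendant '{"slide":[[-0.026,0.14,0],[-0.026,0.14,0],[-0.026,0.14,0],[-0.026,0.14,0],[-0.026,0.14,0],[-0.026,0.14,0],[-0.026,0.14,0],[-0.026,0.14,0],[-0.026,0.14,0],[-0.026,0.14,0]],"dr":[[0,0,0],[0,0,0],[0,0,0],[0,0,0],[0,0,0],[0,0,0],[0,0,0],[0,0,0],[0,0,0],[0,0,0]],"claw":[0.7,0.7,0.7,0.7,0.7,0.7,0.7,0.7,0.7,0.7]}'
python3 -m pendant '{"slide":[[-0.026,0.14,0],[-0.026,0.14,0],[-0.026,0.14,0],[-0.026,0.14,0],[0,0,0],[0,0,0],[0,0,0],[0,0,0],[0,0,0],[0,0,0]],"dr":[[0,0,0],[0,0,0],[0,0,0],[0,0,0],[0,0,0.83],[0,0,0.83],[0,0,0.83],[0,0,0.83],[0,0,0],[0,0,0]],"claw":[0.7,0.7,0.7,0.7,0.7,0.7,0.7,0.7,0.7,0.7]}'
python3 to.py .482 -.320 .079
python3 - <<'E'
from h import *
im=arm.get_image("top"); W=np.hstack([cv2.resize(im[190:260,140:220],(400,350),interpolation=2),cv2.resize(im[170:260,310:400],(350,350),interpolation=2)])
s=arm.get_image("side"); W=W; cv2.imwrite("pics/top1.png",W[:,:,::-1]); cv2.imwrite("pics/side1.png",s[:,:,::-1])
E
```

```text
clock: 7.5
position: [0.4655, -0.1413, 0.2383]
ee_rot: [3.111, 0.428, 0.003]
force: [1.0, 1.6, -0.3]
width: 0.698
gripper_force: 0.0
clock: 8.5
position: [0.4808, -0.3094, 0.2379]
ee_rot: [3.135, -0.191, 0.001]
force: [0.0, -0.9, -0.4]
width: 0.7
gripper_force: 0.0
pos [ 0.4808 -0.3094  0.2379] tx [ 0.993 -0.122  0.001] ty [-0.122 -0.993  0.001] tz [ 0.001 -0.001 -1.   ] q [ 0.62  0.35 -0.19  1.68  0.07  1.12 -1.28] t 8.5 F [ 0.  -0.9 -0.4]
delta units/0.3: [0.0081 0.0343 0.5296] dist 0.1592
```

View pics/top1.png

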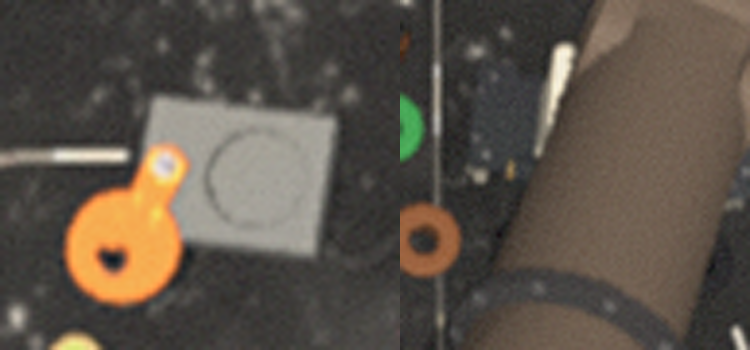

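The cover is fully aside and the pocket ring is visible at crop (258,179), i.e. top pixel (191.6,225.8). Now down onto the barrel.

```bash
python3 -m pendant '{"slide":[[0.004,0.017,0.1],[0.004,0.017,0.1],[0,0,0.1],[0,0,0.1],[0,0,0.08],[0,0,0.04],[0,0,0.014],[0,0,0],[0,0,0],[0,0,0]],"dr":[[0,0,0],[0,0,0],[0,0,0],[0,0,0],[0,0,0],[0,0,0],[0,0,0],[0,0,0],[0,0,0],[0,0,0]],"claw":[0.75,0.75,0.75,0.75,0.75,0.75,0.75,0.75,0.75,0.75]}' 25
python3 - <<'E'
from h import *
s=arm.get_image("side"); cv2.imwrite("pics/side2.png",cv2.resize(s[200:330,200:360],(640,520),interpolation=2)[:,:,::-1])
print(onz("top",(191.6,225.8),.022),onz("top",(191.6,225.8),.03))
E
python3 to.py
```

```text
clock: 9.6
position: [0.4826, -0.32, 0.0786]
ee_rot: [3.134, -0.196, 0.003]
force: [0.1, -0.5, 0.1]
width: 0.75
gripper_force: 0.0
[0.48446167 0.1963326  0.022     ] [0.48285147 0.19483915 0.03      ]
pos [ 0.4824 -0.32    0.0784] tx [ 0.992 -0.124  0.002] ty [-0.124 -0.992  0.001] tz [ 0.002 -0.001 -1.   ] q [ 0.62  0.53 -0.17  1.84  0.12  0.78 -1.32] t 9.65 F [ 0.1  0.2 -0.3]
```

View pics/side2.png

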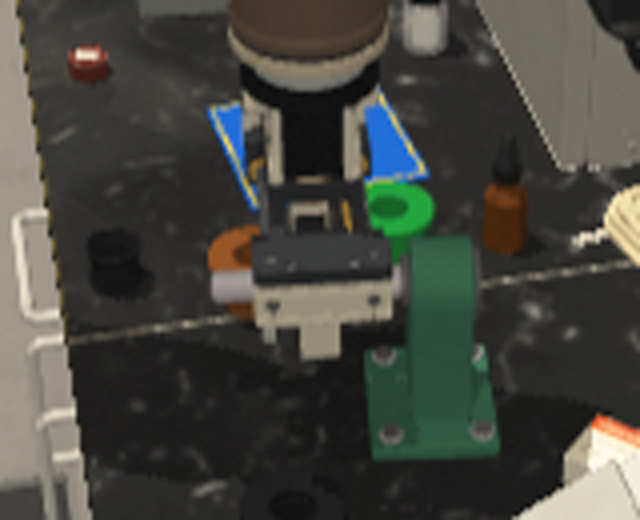

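The fingertip (crop (320,340)) stands beside the barrel, clear of the pedestal and flange. Closing.

```bash
python3 -m pendant '{"slide":[[0,0,0],[0,0,0],[0,0,0],[0,0,0],[0,0,0],[0,0,0]],"dr":[[0,0,0],[0,0,0],[0,0,0],[0,0,0],[0,0,0],[0,0,0]],"claw":[0.3,0.3,0.3,0.3,0.3,0.3]}' 30
python3 -m pendant '{"slide":[[0,0,-0.006],[0,0,-0.006],[0,0,0],[0,0,0]],"dr":[[0,0,0],[0,0,0],[0,0,0],[0,0,0]],"claw":[0.3,0.3,0.3,0.3]}'
python3 to.py
```

```text
clock: 10.25
position: [0.4819, -0.3194, 0.0774]
ee_rot: [-3.135, 0.195, 0.0]
force: [0.1, 1.0, 1.5]
width: 0.476
gripper_force: 29.9
clock: 10.65
position: [0.4818, -0.3197, 0.081]
ee_rot: [3.135, -0.196, 0.0]
force: [-0.1, -0.9, -0.9]
width: 0.474
gripper_force: 29.9
pos [ 0.4818 -0.3197  0.081 ] tx [ 0.992 -0.124  0.   ] ty [-0.124 -0.992  0.   ] tz [ 0. -0. -1.] q [ 0.62  0.53 -0.17  1.84  0.12  0.79 -1.31] t 10.65 F [-0.1 -0.9 -0.9]
```

```bash
python3 -m pendant '{"slide":[[-0.02,0,0],[-0.035,0,0],[-0.035,0,0],[-0.035,0,0],[-0.035,0,0]],"dr":[[0,0,0],[0,0,0],[0,0,0],[0,0,0],[0,0,0]],"claw":[0.3,0.3,0.3,0.3,0.3]}'
python3 -m pendant '{"slide":[[-0.035,0,0],[-0.035,0,0],[-0.035,0,0],[-0.035,0,0],[-0.035,0,0],[-0.02,0,0],[0,0,0]],"dr":[[0,0,0],[0,0,0],[0,0,0],[0,0,0],[0,0,0],[0,0,0],[0,0,0]],"claw":[0.3,0.3,0.3,0.3,0.3,0.3,0.3]}'
python3 to.py .46 -.045 .2
```

```text
clock: 11.15
position: [0.4329, -0.3136, 0.081]
ee_rot: [3.135, -0.196, -0.0]
force: [1.0, 1.6, -2.1]
width: 0.475
gripper_force: 29.9
clock: 11.85
position: [0.3751, -0.3064, 0.0809]
ee_rot: [-3.135, 0.197, 0.001]
force: [0.1, -0.5, -2.1]
width: 0.475
gripper_force: 29.9
pos [ 0.3751 -0.3064  0.0809] tx [ 0.992 -0.125 -0.001] ty [-0.125 -0.992  0.   ] tz [-0.001  0.    -1.   ] q [ 0.72  0.41 -0.19  2.06  0.12  0.68 -1.24] t 11.85 F [ 0.1 -0.5 -2.1]
delta units/0.3: [ 0.1715 -0.8999 -0.397 ] dist 0.2995
```

Collar is free (2.1 N weight). Carry to above the mat and pitch the tool by about 60°.

```bash
python3 -m pendant '{"slide":[[0,0,-0.1],[0,-0.05,-0.1],[0.05,-0.1,-0.1],[0.055,-0.11,-0.1],[0.055,-0.11,0],[0.055,-0.11,0],[0.055,-0.11,0],[0.055,-0.11,0],[0.055,-0.11,0],[0.055,-0.12,0]],"dr":[[0,0,0],[0,0,0],[0,0,0],[0,0,0],[0,0,0],[0,0,0],[0,0,0],[0,0,0],[0,0,0],[0,0,0]],"claw":[0.3,0.3,0.3,0.3,0.3,0.3,0.3,0.3,0.3,0.3]}'
python3 -m pendant '{"slide":[[0,0,0],[0,0,0],[0,0,0],[0,0,0],[0,0,0],[0,0,0],[0,0,0],[0,0,0],[0,0,0],[0,0,0]],"dr":[[0,0.87,0],[0,0.87,0],[0,0.87,0],[0,0.87,0],[0,0.87,0],[0,0.87,0],[0,0.87,0],[0,0.87,0],[0,0.87,0],[0,0.87,0]],"claw":[0.3,0.3,0.3,0.3,0.3,0.3,0.3,0.3,0.3,0.3]}'
python3 to.py
```

```text
clock: 12.85
position: [0.5414, -0.0446, 0.201]
ee_rot: [3.135, -0.196, 0.001]
force: [1.1, -1.0, -0.2]
width: 0.476
gripper_force: 29.9
clock: 13.85
position: [0.554, -0.0679, 0.2161]
ee_rot: [2.887, -0.175, 0.95]
force: [0.3, -0.3, -0.3]
width: 0.467
gripper_force: 29.9
pos [ 0.554  -0.0679  0.2161] tx [ 0.799 -0.078  0.596] ty [-0.139 -0.989  0.057] tz [ 0.585 -0.128 -0.801] q [-0.59  0.06  0.54  2.35  0.88  0.18 -2.59] t 13.85 F [ 0.3 -0.3 -0.3]
```

The forward pitch runs into joint limits (j6, j7), so I'll tilt sideways instead: yaw so the collar axis points to +y, then pitch. First back to tool-down, yawed part of the way.

```bash
cat > rot.py <<'E'
import sys
from h import *
# target: tool x horizontal heading yaw deg, then pitch deg about tool y
yaw,p=map(np.deg2rad,map(float,sys.argv[1:3])); s=arm.observe(); M=R.from_rotvec(s["ee_rot"])
c,n=np.cos(yaw),np.sin(yaw)
Tg=R.from_matrix(np.array([[c,n,0],[n,-c,0],[0,0,-1]]))*R.from_rotvec([0,p,0])
v=(M.inv()*Tg).as_rotvec(); print("dr units total",(v/.12).round(2),"deg",np.rad2deg(np.linalg.norm(v)).round(1))
E
python3 rot.py -7.2 0; python3 rot.py 40 0
```

```text
dr units total [ 0.49 -5.33  0.04] deg 36.8
dr units total [ 2.66 -4.81 -6.59] deg 59.0
```

```bash
python3 -m pendant '{"slide":[[0,0,0],[0,0,0],[0,0,0],[0,0,0],[0,0,0],[0,0,0],[0,0,0],[0,0,0],[0,0,0],[0,0,0]],"dr":[[0.08,-0.89,0],[0.08,-0.89,0],[0.08,-0.89,0],[0.08,-0.89,0],[0.08,-0.89,0],[0.08,-0.89,0],[0,0,-0.9],[0,0,-0.9],[0,0,-0.9],[0,0,-0.9]],"claw":[0.3,0.3,0.3,0.3,0.3,0.3,0.3,0.3,0.3,0.3]}'
python3 -m pendant '{"slide":[[0,0,0],[0,0,0],[0,0,0],[0,0,0],[0,0,0],[0,0,0],[0,0,0],[0,0,0],[0,0,0],[0,0,0]],"dr":[[0,0,-0.95],[0,0,-0.95],[0,0,-0.95],[0,0,-0.95],[0,0,-0.95],[0,0,-0.95],[0,0,-0.95],[0,0,-0.95],[0,0,-0.95],[0,0,-0.95]],"claw":[0.3,0.3,0.3,0.3,0.3,0.3,0.3,0.3,0.3,0.3]}'
python3 to.py; python3 rot.py 85 0;python3 rot.py 85 55
```

```text
clock: 14.85
position: [0.5559, -0.0812, 0.2171]
ee_rot: [3.024, 0.447, 0.175]
force: [-0.9, -0.9, -1.4]
width: 0.474
gripper_force: 29.9
clock: 15.85
position: [0.5559, -0.0812, 0.2172]
ee_rot: [2.27, 1.979, 0.081]
force: [0.6, -0.1, -0.6]
width: 0.474
gripper_force: 29.9
pos [ 0.5559 -0.0812  0.2172] tx [ 0.139  0.989 -0.044] ty [ 0.982 -0.133  0.132] tz [ 0.125 -0.062 -0.99 ] q [-0.02  0.27  0.03  1.86  0.07  0.89 -0.16] t 15.85 F [ 0.6 -0.1 -0.6]
dr units total [ 1.09  0.4  -0.41] deg 8.5
dr units total [1.21 8.38 0.14] deg 58.2
```

```bash
python3 -m pendant '{"slide":[[0,0,0],[0,0,0],[0,0,0],[0,0,0],[0,0,0],[0,0,0],[0,0,0],[0,0,0],[0,0,0],[0,0,0]],"dr":[[0.12,0.84,0.01],[0.12,0.84,0.01],[0.12,0.84,0.01],[0.12,0.84,0.01],[0.12,0.84,0.01],[0.12,0.84,0.01],[0.12,0.84,0.01],[0.12,0.84,0.01],[0.12,0.84,0.01],[0.12,0.84,0.01]],"claw":[0.3,0.3,0.3,0.3,0.3,0.3,0.3,0.3,0.3,0.3]}'
python3 to.py; python3 rot.py 85 57
```

```text
clock: 16.85
position: [0.5562, -0.0825, 0.2173]
ee_rot: [-1.723, -1.58, -0.908]
force: [0.4, 0.1, -2.5]
width: 0.474
gripper_force: 29.9
pos [ 0.5562 -0.0825  0.2173] tx [0.047 0.567 0.822] ty [ 0.996 -0.089  0.005] tz [ 0.076  0.819 -0.569] q [ 0.66  0.66 -0.18  1.65 -0.76  1.4   0.78] t 16.85 F [ 0.4  0.1 -2.5]
dr units total [0.03 0.25 0.03] deg 1.7
```

```bash
python3 to.py .527 .005 .045
```

```text
pos [ 0.5562 -0.0825  0.2173] tx [0.047 0.567 0.822] ty [ 0.996 -0.089  0.005] tz [ 0.076  0.819 -0.569] q [ 0.66  0.66 -0.18  1.65 -0.76  1.4   0.78] t 16.85 F [ 0.4  0.1 -2.5]
delta units/0.3: [-0.3112 -0.1255  0.5581] dist 0.1954
```

```bash
python3 -m pendant '{"slide":[[-0.039,-0.016,0.07],[-0.039,-0.016,0.07],[-0.039,-0.016,0.07],[-0.039,-0.016,0.07],[-0.039,-0.016,0.07],[-0.039,-0.016,0.07],[-0.039,-0.016,0.07],[-0.039,-0.015,0.07],[0,0,0],[0,0,0]],"dr":[[0,0,0],[0,0,0],[0,0,0],[0,0,0],[0,0,0],[0,0,0],[0,0,0],[0,0,0],[0,0,0],[0,0,0]],"claw":[0.3,0.3,0.3,0.3,0.3,0.3,0.3,0.3,0.3,0.3]}'
python3 -m pendant '{"slide":[[-0.008,0,0.006],[-0.008,0,0.006],[-0.008,0,0.006],[0,0,0]],"dr":[[0,0,0],[0,0,0],[0,0,0],[0,0,0]],"claw":[0.3,0.3,0.3,0.3]}'
python3 - <<'E'
from h import *
s=arm.get_image("side"); cv2.imwrite("pics/side3.png",cv2.resize(s[150:290,190:350],(640,560),interpolation=2)[:,:,::-1])
E
python3 to.py
```

```text
clock: 17.85
position: [0.5262, 0.0055, 0.0444]
ee_rot: [-1.725, -1.581, -0.904]
force: [0.4, -1.1, -1.5]
width: 0.476
gripper_force: 29.9
clock: 18.25
position: [0.5259, 0.0057, 0.0351]
ee_rot: [-1.725, -1.582, -0.904]
force: [-0.4, -0.3, -2.3]
width: 0.474
gripper_force: 29.9
pos [0.5258 0.0058 0.0353] tx [0.048 0.57  0.82 ] ty [ 0.996 -0.089  0.004] tz [ 0.075  0.817 -0.572] q [ 0.62  0.86 -0.24  1.9  -0.87  1.01  1.05] t 18.3 F [ 0.7 -0.3 -1.9]
```

View pics/side3.png

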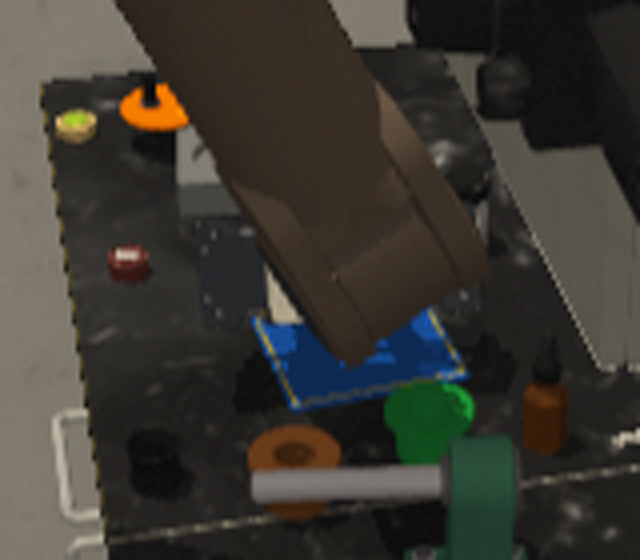

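The forearm hides the collar, but the bystanders and arbor are clear. Lower by feel.

```bash
python3 -m pendant '{"slide":[[-0.006,0,0.004],[-0.005,0,0.003],[0,0,0]],"dr":[[0,0,0],[0,0,0],[0,0,0]],"claw":[0.3,0.3,0.3]}'; python3 -m pendant '{"slide":[[-0.005,0,0.003],[0,0,0]],"dr":[[0,0,0],[0,0,0]],"claw":[0.3,0.3]}'
```

```text
clock: 18.6
position: [0.5261, 0.007, 0.0342]
ee_rot: [-1.72, -1.58, -0.908]
force: [-4.5, -5.1, 19.6]
width: 0.474
gripper_force: 30.1
clock: 18.8
position: [0.5259, 0.0076, 0.0339]
ee_rot: [-1.717, -1.579, -0.91]
force: [-6.6, -6.4, 29.6]
width: 0.477
gripper_force: 30.2
```

```bash
python3 -m pendant '{"slide":[[0.009,0,-0.006],[0,0,0],[0,0,0],[0,0,0],[0,0,0],[0,0,0],[0,0,0],[0,0,0],[0,0,0]],"dr":[[0,0,0],[0,0,0],[0,0,0],[0,0,0],[0,0,0],[0,0,0],[0,0,0],[0,0,0],[0,0,0]],"claw":[0.3,0.3,1,1,1,1,1,1,1]}'; python3 to.py
```

```text
clock: 19.7
position: [0.5257, 0.0058, 0.0328]
ee_rot: [-1.725, -1.581, -0.904]
force: [-0.1, 0.0, 0.4]
width: 0.992
gripper_force: 0.0
pos [0.5257 0.0058 0.0328] tx [0.048 0.57  0.82 ] ty [ 0.996 -0.088  0.004] tz [ 0.075  0.817 -0.572] q [ 0.62  0.86 -0.24  1.9  -0.88  1.01  1.05] t 19.7 F [-0.1  0.   0.4]
```

```bash
python3 -m pendant '{"slide":[[0,0,-0.06],[0,0,-0.1],[0,0,-0.1],[0,0,-0.1],[0.1,0,-0.1],[0.12,0,-0.1],[0.1,0,0],[0,0,0],[0,0,0]],"dr":[[0,0,0],[0,0,0],[0,0,0],[0,0,0],[0,0,0],[0,0,0],[0,0,0],[0,-0.9,0],[0,-0.9,0]],"claw":[1,1,1,1,1,1,1,1,1]}'; python3 -m pendant '{"slide":[[0,0,0],[0,0,0],[0,0,0],[0,0,0],[0,0,0],[0,0,0],[0,0,0]],"dr":[[0,-0.9,0],[0,-0.9,0],[0,-0.9,0],[0,-0.9,0],[0,-0.9,0],[0,-0.9,0],[0,0,0]],"claw":[1,1,1,1,1,1,1]}'; python3 to.py
python3 - <<'E'
from h import *
T=arm.get_image("top");s=arm.get_image("side"); cv2.imwrite("pics/raw_t4.png",T[:,:,::-1]);cv2.imwrite("pics/raw_s4.png",s[:,:,::-1])
W=np.hstack([cv2.resize(T[180:250,230:320],(450,350),interpolation=2),cv2.resize(s[200:270,240:310],(350,350),interpolation=2)]); cv2.imwrite("pics/c4.png",W[:,:,::-1])
E
```

```text
clock: 20.6
position: [0.5178, -0.0775, 0.208]
ee_rot: [-1.878, -1.719, -0.735]
force: [0.0, -0.1, -0.6]
width: 0.994
gripper_force: 0.0
clock: 21.3
position: [0.5184, -0.0722, 0.2085]
ee_rot: [-2.262, -2.087, -0.116]
force: [-0.0, 1.7, 0.1]
width: 0.997
gripper_force: 0.0
pos [ 0.5184 -0.0722  0.2085] tx [0.08  0.992 0.097] ty [ 0.997 -0.08   0.005] tz [ 0.013  0.096 -0.995] q [ 0.12  0.29 -0.02  1.84 -0.11  1.01  0.08] t 21.3 F [-0.   1.7  0.1]
```

View pics/c4.png

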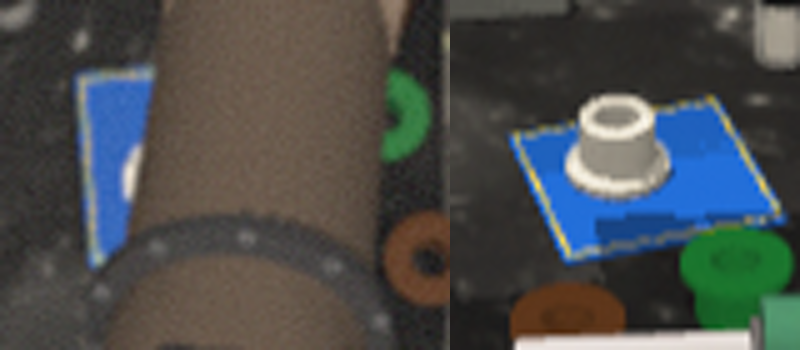

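The collar lies flat on its flange on the mat (barrel top at side px ≈ (273.4,223.4)). I'll shift the arm aside for a clean top view.

```bash
python3 -m pendant '{"slide":[[0,0,0],[-0.14,0,0],[-0.14,0,0],[-0.14,0,0],[-0.14,0,0],[-0.14,0,0],[0,0,0]],"dr":[[0,-0.8,0],[0,0,0],[0,0,0],[0,0,0],[0,0,0],[0,0,0],[0,0,0]],"claw":[1,1,1,1,1,1,1]}'; python3 to.py
python3 - <<'E'
from h import *
print("side top",onz("side",(273.4,223.4),.042),"flange",onz("side",(273.6,232.6),.012))
T=arm.get_image("top")
h=cv2.cvtColor(T,cv2.COLOR_RGB2HSV); roi=(slice(195,230),slice(248,284))
m=((h[...,1]<60)&(h[...,2]>110)).astype(np.uint8); mm=np.zeros_like(m); mm[roi]=m[roi]
for c in sorted(cv2.findContours(mm,0,1)[0],key=cv2.contourArea)[-2:]:
    x,y,w,hh=cv2.boundingRect(c); e=cv2.minEnclosingCircle(c); print((x,y,w,hh),e,onz("top",e[0],.012).round(4))
W=np.hstack([cv2.resize(T[180:250,230:310],(400,350),interpolation=2),cv2.resize(T[190:260,150:230],(400,350),interpolation=2)]); cv2.imwrite("pics/c5.png",W[:,:,::-1])
E
```

```text
clock: 22.1
position: [0.4955, -0.295, 0.2065]
ee_rot: [2.329, 2.106, 0.003]
force: [1.1, 0.3, -1.2]
width: 0.998
gripper_force: 0.0
pos [ 0.4955 -0.295   0.2065] tx [0.101 0.995 0.   ] ty [ 0.995 -0.101  0.002] tz [ 0.002  0.    -1.   ] q [ 0.37  0.37  0.1   1.73 -0.04  1.04  0.39] t 22.1 F [ 1.1  0.3 -1.2]
side top [ 0.52228605 -0.03883886  0.042     ] flange [ 0.52176134 -0.04107556  0.012     ]
(271, 228, 13, 2) ((277.0, 228.5), 6.020897388458252) [ 0.4789 -0.0812  0.012 ]
(255, 207, 18, 18) ((263.21429443359375, 215.5), 9.134574890136719) [ 0.5222 -0.0356  0.012 ]
```

View pics/c5.png

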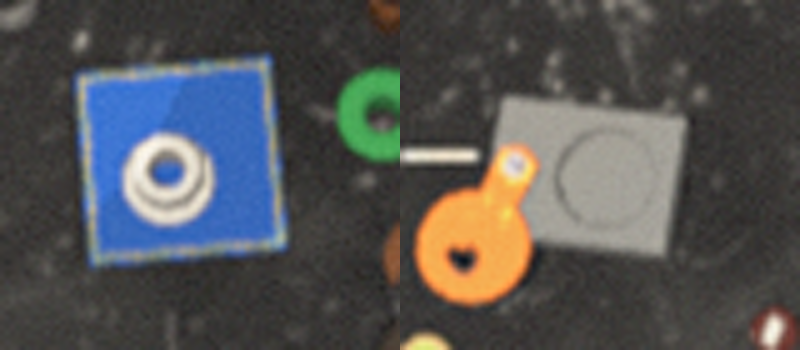

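Collar at top px (263.5,215.5) → (0.522,-0.036) by top, (0.522,-0.040) by side; I use y=-0.038. Pocket ring at (191.6,225.6) → ≈ (0.483,0.196), agreeing with the block frame and with the knob's arc.

```bash
python3 to.py .522 -.038 .1; python3 to.py .522 -.038 .018|tail -1
```

```text
pos [ 0.4965 -0.2913  0.2064] tx [0.098 0.995 0.003] ty [ 0.995 -0.098  0.002] tz [ 0.002  0.002 -1.   ] q [ 0.37  0.37  0.1   1.73 -0.04  1.04  0.38] t 22.15 F [ 0.5 -0.7 -0.9]
delta units/0.3: [0.8478 0.0014 0.3567] dist 0.2759
delta units/0.3: [8.471e-01 8.000e-04 6.300e-01] dist 0.3167
```

```bash
python3 -m pendant '{"slide":[[0.1,0,0],[0.14,0,0],[0.14,0,0],[0.14,0,0],[0.14,0,0.05],[0.12,0,0.1],[0.068,0,0.1],[0,0,0.1],[0,0,0],[0,0,0]],"dr":[[0,0,0],[0,0,0],[0,0,0],[0,0,0],[0,0,0],[0,0,0],[0,0,0],[0,0,0],[0,0,0],[0,0,0]],"claw":[0.8,0.8,0.8,0.8,0.8,0.8,0.8,0.8,0.8,0.8]}' 25; python3 to.py .522 -.038 .018; python3 rot.py 85 0
```

```text
clock: 23.15
position: [0.5215, -0.0331, 0.1028]
ee_rot: [-2.319, -2.119, -0.005]
force: [0.4, -0.3, 0.0]
width: 0.795
gripper_force: 0.0
pos [ 0.5215 -0.0331  0.1028] tx [0.09  0.996 0.002] ty [ 0.996 -0.09   0.002] tz [ 0.002  0.002 -1.   ] q [-0.03  0.41 -0.01  1.97  0.    0.76 -0.13] t 23.15 F [ 0.4 -0.3  0. ]
delta units/0.3: [-0.0169  0.0026  0.2826] dist 0.0849
dr units total [ 0.01 -0.02 -0.02] deg 0.2
```

```bash
python3 -m pendant '{"slide":[[-0.016,0.002,0.06],[0,0,0.1],[0,0,0.08],[0,0,0.03],[0,0,0.01],[0,0,0],[0,0,0],[0,0,0],[0,0,0],[0,0,0]],"dr":[[0,0,0],[0,0,0],[0,0,0],[0,0,0],[0,0,0],[0,0,0],[0,0,0],[0,0,0],[0,0,0],[0,0,0]],"claw":[0.75,0.75,0.75,0.75,0.75,0.75,0.75,0.35,0.35,0.35]}' 25; python3 -m pendant '{"slide":[[0,0,0],[0,0,0],[0,0,0],[0,0,0]],"dr":[[0,0,0],[0,0,0],[0,0,0],[0,0,0]],"claw":[0.35,0.35,0.35,0.35]}'; python3 to.py
```

```text
clock: 24.15
position: [0.5228, -0.0371, 0.0191]
ee_rot: [2.316, 2.12, 0.007]
force: [-0.0, -0.8, -0.3]
width: 0.539
gripper_force: 0.0
clock: 24.55
position: [0.5225, -0.037, 0.0189]
ee_rot: [2.317, 2.12, 0.006]
force: [-1.9, -0.3, 6.0]
width: 0.479
gripper_force: 25.0
pos [ 0.5225 -0.037   0.0189] tx [0.088 0.996 0.002] ty [ 0.996 -0.088  0.004] tz [ 0.004  0.002 -1.   ] q [-0.02  0.54 -0.01  2.03  0.01  0.57 -0.13] t 24.55 F [-1.9 -0.3  6. ]
```

```bash
python3 -m pendant '{"slide":[[0,0,-0.05],[0,0,-0.1],[0,0,-0.1],[0.05,0,-0.05],[0.12,-0.02,0],[0.13,-0.03,0],[0.14,-0.04,0],[0.14,-0.05,0],[0.14,-0.05,0],[0.04,0,0]],"dr":[[0,0,0],[0,0,0],[0,0,0],[0,0,0],[0,0,0],[0,0,0],[0,0,0],[0,0,0],[0,0,0],[0,0,0]],"claw":[0.35,0.35,0.35,0.35,0.35,0.35,0.35,0.35,0.35,0.35]}'; python3 -m pendant '{"slide":[[0,0,0],[0,0,0]],"dr":[[0,0,0],[0,0,0]],"claw":[0.35,0.35]}'; python3 to.py .483 .196 .052; python3 rot.py 85 0
```

```text
clock: 25.55
position: [0.4832, 0.2008, 0.1088]
ee_rot: [-2.309, -2.128, -0.007]
force: [0.6, -0.2, -2.1]
width: 0.474
gripper_force: 25.0
clock: 25.75
position: [0.4858, 0.1937, 0.1087]
ee_rot: [2.317, 2.119, 0.005]
force: [0.2, -0.4, -2.3]
width: 0.477
gripper_force: 25.0
pos [0.4858 0.1937 0.1087] tx [0.089 0.996 0.001] ty [ 0.996 -0.089  0.003] tz [ 0.003  0.001 -1.   ] q [-0.44  0.41 -0.05  1.96  0.03  0.77 -0.6 ] t 25.75 F [ 0.2 -0.4 -2.3]
delta units/0.3: [ 0.0067 -0.0107  0.1889] dist 0.0568
dr units total [ 0.03 -0.01 -0.02] deg 0.2
```

```bash
python3 -m pendant '{"slide":[[0.006,-0.009,0.06],[0,0,0.08],[0,0,0.05],[0,0,0],[0,0,0]],"dr":[[0,0,0],[0,0,0],[0,0,0],[0,0,0],[0,0,0]],"claw":[0.35,0.35,0.35,0.35,0.35]}'; python3 -m pendant '{"slide":[[0,0,0.01],[0,0,0.01],[0,0,0.01],[0,0,0]],"dr":[[0,0,0],[0,0,0],[0,0,0],[0,0,0]],"claw":[0.35,0.35,0.35,0.35]}'; python3 to.py .483 .196 .052
```

```text
clock: 26.25
position: [0.4838, 0.1954, 0.0521]
ee_rot: [2.319, 2.117, 0.005]
force: [-0.1, -0.2, -0.9]
width: 0.475
gripper_force: 25.0
clock: 26.65
position: [0.4832, 0.197, 0.0428]
ee_rot: [2.317, 2.12, 0.006]
force: [0.1, -0.0, -0.6]
width: 0.474
gripper_force: 25.0
pos [0.4832 0.197  0.0428] tx [0.088 0.996 0.002] ty [ 0.996 -0.088  0.003] tz [ 0.004  0.002 -1.   ] q [-0.45  0.5  -0.05  2.01  0.04  0.62 -0.62] t 26.65 F [ 0.1 -0.  -0.6]
delta units/0.3: [-0.0034 -0.0003 -0.0306] dist 0.0092
```

```bash
python3 -m pendant '{"slide":[[0,0,0.008],[0,0,0.007],[0,0,0]],"dr":[[0,0,0],[0,0,0],[0,0,0]],"claw":[0.35,0.35,0.35]}'; python3 -m pendant '{"slide":[[0,0,0.006],[0,0,0]],"dr":[[0,0,0],[0,0,0]],"claw":[0.35,0.35]}'
```

```text
clock: 26.95
position: [0.4832, 0.197, 0.0382]
ee_rot: [2.317, 2.12, 0.006]
force: [-0.0, 1.0, -1.5]
width: 0.48
gripper_force: 25.0
clock: 27.15
position: [0.4835, 0.1972, 0.0369]
ee_rot: [2.317, 2.12, 0.007]
force: [-0.7, -0.1, 3.0]
width: 0.474
gripper_force: 25.0
```

It reaches the floor exactly at the expected 0.037. Release, rise, and move aside to check.

```bash
python3 -m pendant '{"slide":[[0,0,0],[0,0,0],[0,0,0],[0,0,0],[0,0,-0.04],[0,0,-0.08],[0,0,-0.12],[0,0,-0.14],[0,0,-0.14],[0,0,-0.1]],"dr":[[0,0,0],[0,0,0],[0,0,0],[0,0,0],[0,0,0],[0,0,0],[0,0,0],[0,0,0],[0,0,0],[0,0,0]],"claw":[0.7,0.7,0.7,0.7,0.7,0.7,0.7,0.7,0.7,0.7]}'; python3 -m pendant '{"slide":[[-0.1,0,0],[-0.14,0,0],[-0.14,0,0],[-0.14,0,0],[-0.14,0,0],[-0.14,0,0],[-0.14,0,0],[-0.05,0,0],[0,0,0]],"dr":[[0,0,0],[0,0,0],[0,0,0],[0,0,0],[0,0,0],[0,0,0],[0,0,0],[0,0,0],[0,0,0]],"claw":[0.7,0.7,0.7,0.7,0.7,0.7,0.7,0.7,0.7]}'; python3 to.py
python3 - <<'E'
from h import *
T=arm.get_image("top");s=arm.get_image("side")
W=np.hstack([cv2.resize(T[190:260,150:230],(400,350),interpolation=2),cv2.resize(s[160:230,210:290],(400,350),interpolation=2)]); cv2.imwrite("pics/c6.png",W[:,:,::-1])
E
```

```text
clock: 28.15
position: [0.4831, 0.197, 0.2265]
ee_rot: [2.316, 2.119, 0.011]
force: [0.3, 1.2, -0.8]
width: 0.698
gripper_force: 0.0
clock: 29.05
position: [0.4558, -0.1018, 0.2229]
ee_rot: [2.321, 2.114, 0.007]
force: [-0.4, -0.2, 1.6]
width: 0.699
gripper_force: 0.0
pos [ 0.4558 -0.1018  0.2229] tx [0.093 0.996 0.002] ty [ 0.996 -0.093  0.004] tz [ 0.005  0.001 -1.   ] q [-0.    0.18  0.13  1.96 -0.03  1.    0.04] t 29.05 F [-0.4 -0.2  1.6]
```

View pics/c6.png

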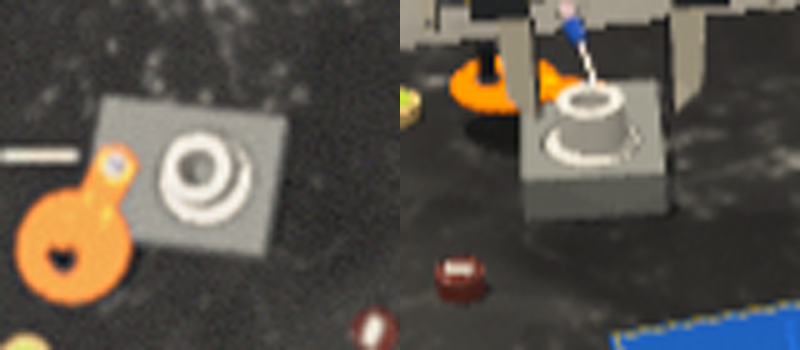

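The collar sits level in the pocket (flange centre at crop (206,178), matching the pocket ring) and the flange is flush with the block top. The cover is fully aside, and the specimen is where it was.

```bash
python3 -c "
from cell import arm
print(arm.sign_off())"
```

```text
the job is handed in; nothing more can be done
None
```

I handed the job in at about 29 s; the verdict was not shown. The collar came off the shaft, lay flange-down and released on the mat, and now sits flange-down at floor height in the pocket, with the cover fully aside and no bystander touched that I could see.

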